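# Crack open a parts washer's gummed lid

## Robot

A 6-joint arm with a two-finger parallel gripper is mounted at the origin on the work surface. World frame = base frame: x ahead of the robot, y to its left, z up, the work surface at z = 0. Lengths are in m, angles in rad, forces in N, time in s.
With the tool pointing down it reaches from about 0.4 to 0.825 m from the base axis. Payload 7 kg.
Tool frame: the origin (TCP) lies at the very end of the fingers, on their centre line; the grasp point (between the pads) lies 19 mm behind it; x points along the fingers, y is the direction in which the jaws open and shut, and the axes are right-handed (so a half turn about x gives the same grasp; the last joint's range is limited). The gripper opens to 88 mm and grips with 3 to 60 N. Pads are 19 mm wide; open, the fingers measure 130 mm over their backs; the gripper's body (78 mm by 193 mm) begins 47 mm behind the grasp point.
Start: joints at [1.59, 0.359, 0.012, 0, -1.224, -0.288], TCP at [0.179, 0.651, 0.227] pointing down, gripper open.
Joint ranges: [-3.07, 3.07], [-1.43, 2.12], [-1.02, 1.25], [-3.03, 1.67], [-3.05, -0], [-3.03, 3.03]. Speed limits (rad/s): [2.39, 2.39, 3.01, 3.14, 3.14, 3.14].

## Interface

Orientations are given as [roll, pitch, yaw] about the fixed x, y, z axes, in that order (R = Rz(yaw) Ry(pitch) Rx(roll)).
In Python, from station import arm gives the robot as it stands.
- The arm moves only by the shell command python3 -m inch 'ROWS' [OPENING] [FORCE]. ROWS is text: rows parted by semicolons, each of 6 numbers parted by spaces: the shift along the world's x, y, z in units of 30 mm (1.0 is 30 mm), then the turn, a rotation vector about the world's x, y, z in units of 5 degrees (1.0 is 5 degrees). In form: dx dy dz wx wy wz; .... A call has 1 to 12 rows; each row shifts and turns the commanded pose from where the row before left it; what a row does not reach is not made up. A row lasts 1/8 s, in which the tool goes at most 62.5 mm and 10.7 degrees, less where a joint would pass 70% of its speed; a pose out of reach is approached as far as the arm can. A call is refused whole if a number of a shift passes 1 or a number of a turn 1, either way. A call with a gripper value outside its range is refused whole. OPENING is the opening, from 0 (shut) to 1 (fully open), set as the call begins (- or left out, the last holds). The fingers move at their own pace and stop on an object; FORCE is the grip in N (left out, the last holds). Time passes only in rows, so rows that do not move let the fingers close. It gives the time, the measured TCP pose, the force and the opening at its end, in the units of the state.
- arm.get_state(): the state, without advancing time (a new reading comes with each control period).
- arm.grab_frame(name): name is "scene" or "top" or "wrist"; returns a dict with "frame" (400x640x3 uint8, red, green, blue), "range_z" (400x640 float32, m along the optical axis (not along the pixel's ray), 0 where there is no reading), "mtx" (3x3 intrinsics, pixels), "dist_coeffs" ([k1, k2, p1, p2, k3] as OpenCV has them; the pictures are not rectified), "pose" (4x4, takes a point from camera to world coordinates). Camera axes: x right, y up, looking along -z (the intrinsics and any distortion apply to the point x, -y, -z); pixel columns grow to the right and rows downward; lengths in m; the calibration is good to about 2 mm. A picture is of the moment at which its call begins.
- arm.job_done(): hands the job in, once; it reports no verdict.
Trained networks look in a picture, given as the dict that the camera call returned (one of the last four; its "shot" number tells which), for a name from the list of things; names that differ only in an ending like _2 or _b are one class to them, and where a whole thing is asked for, a point or a joint stands for the part that bears it (a point fixed in the world has none). Each returns a list of dicts, best first, with "confidence" (0 to 1); they miss things now and then, are a little off and sometimes report something else, mostly with a low value. They report only what shows in the picture. A call takes as long as a camera call. They do not tell look-alikes from the thing itself.
- arm.search_frame(picture, target): "extent" ([centre column, centre row, width, height] as shares, 0 to 1, of the picture: columns of its width, rows of its height, round what is visible of it).
- arm.masks_of(picture, target): "mask" (400x640 bool, what is visible of it) and "extent" ([centre column, centre row, width, height] as shares, 0 to 1, of the picture: columns of its width, rows of its height, round what is visible of it).
- arm.place_of(picture, target): "position" ([column, row] as shares, 0 to 1, of the picture: columns of its width, rows of its height: a listed point, or the origin of a listed thing).
The state is a dict: "t": time; "q": joint angles; "qd": joint speeds; "joint_efforts": joint torques, N m; "eef_pos": TCP position; "ee_rot": TCP orientation; "force": force on the tool from outside, world axes, zero at the start; "moment": the same for the moment, N m; "width": finger opening in m.
Only numpy, scipy, OpenCV 4.12 (cv2) and the standard library are available. Lean on these libraries where they do the work, as an engineer would, in place of code of your own. Each camera call takes 0.05 s, during which the arm holds its last target. There are 200 camera calls.

## Task

The lid of the parts washer on the bench has gummed itself shut. Take the connecting rod that was left on the lid and lay it flat in the drip tray, then pull the lid's handle up until the seal lets go and keep the lid about 5 cm open at its front edge, no more than a crack, so that the fumes can vent and the drips run back into the tank. Finish while still holding the lid open by its handle, and leave the other things on the bench where they are.

Things in the scene. Friction and masses are not known exactly. Their poses are not given: they have to be found in the camera images.
- washer: benchtop parts washer, a fixed grey sheet-steel tank 290 (x) x 390 (y) x 190 mm high with the hinged lid on it; origin at the centre of its underside on the bench, z up. Its x points from the front (handle side, towards the robot) to the back (hinge side). The hinge line runs along its y at x = +147, z = 190 mm; the lid's flat top lies at z = 194 mm when shut; the lid's front edge is at x = -150 mm. A switch box stands out 33 mm from its -y side at z = 78 to 133 mm
- washer_lid (a joint): opening angle of the lid about the hinge at its back, rad, 0 = shut, growing as the front edge goes up (0.17 = front edge about 50 mm up). A gummed rubber seal holds it shut: lifting takes up to 12 to 22 N at the handle within the first 8 mm, then the seal has let go for good and only the lid's weight remains (4 to 6 N at the handle). Grip the bar firmly; the lid falls shut when let go
- lid_handle (a point): middle of the lid's handle, a round steel bar 12 mm thick and 120 mm long on two posts (52 mm either side of the middle), parallel to the washer's y, its centre line 40 mm above the lid's top and 252 mm in front of the hinge line. Axes as the washer's when shut; they tilt with the lid
- rod_center (a point): middle of the steel connecting rod (0.4 to 0.7 kg) that lies flat on the lid, half-way up (11 mm above its underside); at the beam, close to the centre of mass. Its x runs along the rod to the small end, z up. The beam is 20 mm wide and 18 mm thick, from x = -30 to +65 mm; the big end (64 mm round, 78 mm wide over the bolt shoulders, 22 mm thick) reaches to x = -95 mm, the small end (34 mm round, 22 mm thick) to x = +99 mm
- tray: shallow fixed aluminium drip tray beside the washer, on its left or its right, 250 (x) x 160 (y) x 25 mm high, 4 mm walls and floor, open at the top; origin at the centre of its underside
- pulley: bystander: ribbed crankshaft pulley lying flat on the other side of the washer, 160 mm across, 40 mm high; origin at the centre of its underside
- spray_can: bystander: spray can standing upright, 66 mm across, 190 mm high; origin at the centre of its underside
- piston: bystander: aluminium piston standing upright, 84 mm across, 58 mm high; origin at the centre of its underside
Not all that is in view belongs to the job. Of the things that look like the part that bears rod_center, the middle-sized one is meant.

How it is judged:
On the way, in this order (a step that is already met when the one before it is completed fails the run):
1. the connecting rod lies flat in the drip tray, let go (x of rod_center in the frame of tray between -0.1 and 0.1 m and y of rod_center in the frame of tray between -0.06 and 0.06 m and z of rod_center in the frame of tray below 0.022 m and angle between rod_center's own z axis and vertical below 0.1 rad and contact force between the fingers and rod below 0.1 N), for 0.2 s.
2. the lid has been pulled free of its seal by the handle (value of joint washer_lid above 0.06 rad and contact force between the fingers and washer_lid above 1 N and distance between the grasp point and lid_handle below 0.05 m), for 0.2 s.
At the end, for the whole second after the job is handed in: the lid is held still by the fingers on its handle, 0.10 to 0.26 rad open (front edge some 30 to 75 mm up), and the connecting rod lies flat and at rest in the drip tray (value of joint washer_lid between 0.1 and 0.26 rad and velocity of joint washer_lid between -0.06 and 0.06 rad/s and contact force between the fingers and washer_lid above 1 N and distance between the grasp point and lid_handle below 0.05 m and x of rod_center in the frame of tray between -0.1 and 0.1 m and y of rod_center in the frame of tray between -0.06 and 0.06 m and z of rod_center in the frame of tray below 0.022 m and angle between rod_center's own z axis and vertical below 0.1 rad and linear speed of rod below 0.03 m/s); the arm keeps its last pose, push and grip.
It fails at once if the lid is lifted before the connecting rod has been taken off it (value of joint washer_lid above 0.04 rad and z of rod_center in the frame of tray above 0.1 m).
It fails at once if the lid is thrown open: more than 0.40 rad, front edge over 115 mm up (value of joint washer_lid above 0.4 rad).
It fails at once if the connecting rod is dropped from a height (some 40 mm or more) or thrown (linear speed of rod above 0.9 m/s and contact force between the fingers and rod below 0.1 N).
It fails at once if a bystander (pulley, spray can or piston) is moved by more than 30 mm (distance of any of pulley, spray_can, piston from where it was at the start of the episode above 0.03 m).
It also fails if it takes over 48 s, if anything falls off the work surface, if the arm or the gripper's body presses on something with over 40 N, if the wrist force passes 120 N, or if a joint passes its speed limit or range.

## Working session

There is one attempt and no reset: what is moved stays moved. The work goes in short steps, Python scripts to look and compute and a shell command to move; the robot and the scene stay as the last step left them, time stands still between calls to the robot, and variables do not carry over. Pictures are saved under pics/ and viewed, about 8 in all and at most 12, crops included, and the job is handed in when it is done.

```bash
mkdir -p pics; ls
cat > h.py <<'E'
import numpy as np, cv2
from station import arm
def pts(d,uv):
    uv=np.asarray(uv,float).reshape(-1,1,2)
    n=cv2.undistortPoints(uv,d["mtx"],np.array(d["dist_coeffs"]))[:,0]
    return n
def w(d,uv,z=None):
    """pixels->world, z: depth from image"""
    uv=np.asarray(uv,float).reshape(-1,2); n=pts(d,uv)
    Z=d["range_z"][uv[:,1].astype(int),uv[:,0].astype(int)]
    c=np.c_[n[:,0]*Z,-n[:,1]*Z,-Z]
    P=d["pose"]; return c@P[:3,:3].T+P[:3,3]
def wz(d,uv,z):
    """pixels -> world on plane z"""
    n=pts(d,uv); P=np.array(d["pose"]); r=np.c_[n[:,0],-n[:,1],-np.ones(len(n))]@P[:3,:3].T
    return P[:3,3]+r*((z-P[2,3])/r[:,2])[:,None]
def save(d,name,box=None,s=1):
    f=d["frame"][...,::-1]
    if box: f=f[box[1]:box[3],box[0]:box[2]]
    cv2.imwrite("pics/"+name,cv2.resize(f,None,fx=s,fy=s))
E
python3 - <<'E'
from h import *
np.set_printoptions(precision=3,suppress=True)
s=arm.get_state();print({k:np.round(v,3) for k,v in s.items()})
a=arm.grab_frame("scene");b=arm.grab_frame("top")
save(a,"scene.png");save(b,"top.png")
for nm,d in(("scene",a),("top",b)):
  print(nm,np.array(d["pose"])[:3,3])
  for t in ["washer","lid_handle","rod_center","tray","pulley","spray_can","piston"]:
    for r in arm.place_of(d,t)[:4]:
      p=np.array(r["position"])*[640,400]; print(t,round(r["confidence"],2),p, w(d,p)[0] if (p>=0).all() and (p<[640,400]).all() else'')
E
```

```text
pics
{'t': np.float64(0.0), 'q': array([ 1.59 ,  0.359,  0.011, -0.   , -1.224, -0.288]), 'qd': array([-0.001, -0.   , -0.003,  0.   ,  0.001, -0.002]), 'joint_efforts': array([ -0.001, -58.271,  29.306,   6.998,   0.007,  -0.   ]), 'eef_pos': array([0.179, 0.65 , 0.226]), 'ee_rot': array([ 1.653,  1.569, -1.757]), 'force': array([-0.178, -0.518, -0.83 ]), 'moment': array([-0.031,  0.012,  0.051]), 'width': np.float64(0.088)}
scene [ 1.388 -0.368  0.869]
rod_center 0.94 [298.304 223.2  ] [ 0.61  -0.083  0.205]
rod_center 0.86 [359.296 164.12 ] [0.172 0.303 0.031]
rod_center 0.71 [365.12 346.88] [ 0.844 -0.013  0.012]
tray 0.9 [173.184 267.72 ] [ 0.434 -0.371  0.004]
tray 0.21 [306.496 176.32 ] [ 0.478 -0.013  0.237]
spray_can 0.76 [457.6 254.4] [0.671 0.357 0.018]
piston 0.84 [190.016 329.4  ] [ 0.696 -0.364  0.056]
top [0.406 0.008 1.507]
lid_handle 0.9 [323.328 206.32 ] [ 0.467 -0.012  0.237]
rod_center 0.94 [217.472 320.6  ] [0.149 0.302 0.02 ]
rod_center 0.69 [348.288 157.6  ] [ 0.593 -0.079  0.21 ]
rod_center 0.65 [319.808  86.28 ] [ 0.842 -0.013  0.01 ]
tray 0.7 [442.304 217.6  ] [ 0.437 -0.372  0.001]
spray_can 0.68 [189.504 154.32 ] [0.623 0.354 0.129]
```

View pics/scene.png

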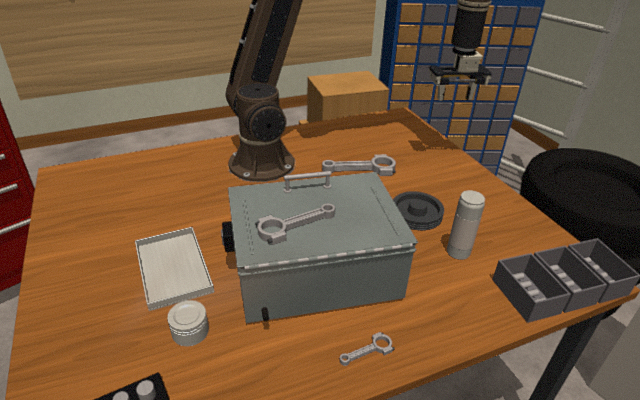

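View pics/top.png

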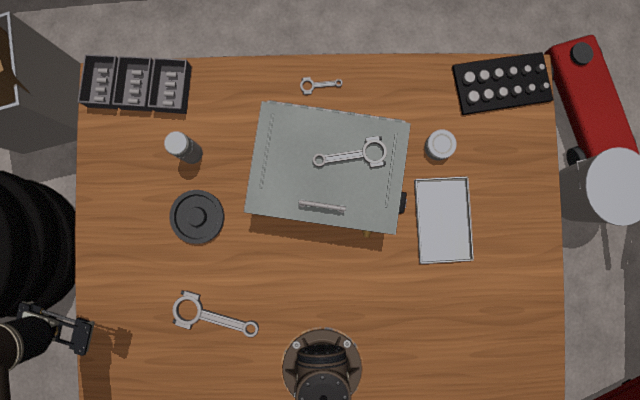

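The scene shows three connecting rods. In the top picture the large one is at (215,315) on the bench, the middle-sized one at (349,157) on the lid, with its big end towards the tray, and the small one at (320,86) on the bench behind. I choose the one on the lid. The tray is at (444,220), on the -y side, and the handle at (323,207).

Run:
```python
from h import *
np.set_printoptions(precision=3,suppress=True)
b=arm.grab_frame("top")
for r in arm.masks_of(b,"rod_center")[:3]:
    m=r["mask"]; uv=np.argwhere(m)[:,::-1]
    z=0.216 if 100<uv[:,1].mean()<250 else .02
    P=wz(b,uv,z)[:,:2]
    rc=cv2.minAreaRect((P*1000).astype(np.float32)); c=P.mean(0)
    vec=np.linalg.svd(P-c,full_matrices=0)[2][0]; t=(P-c)@vec; n=(P-c)@np.array([-vec[1],vec[0]])
    print("rod",r["confidence"],uv.mean(0),rc,"dir",vec,"ext",t.min(),t.max(),"mid",c+vec*(t.min()+t.max())/2)
    if z>.1: wide_hi=np.ptp(n[t>.0]);print(wide_hi,np.ptp(n[t<0]))
    if z>.1: print("z of rod", np.percentile(w(b,uv)[:,2],[5,50,95]))
for t,z in(("tray",.025),("lid_handle",.24),("washer",.194)):
  for r in arm.masks_of(b,t)[:2]:
    uv=np.argwhere(r["mask"])[:,::-1]; print(t,r["confidence"],uv.mean(0),cv2.minAreaRect((wz(b,uv,z)[:,:2]*1000).astype(np.float32)))
# handle bar by height
yy,xx=np.mgrid[180:235,280:370]; uv=np.c_[xx.ravel(),yy.ravel()]; P=w(b,uv)
k=(P[:,2]>.225)&(P[:,2]<.26); print("bar",k.sum(),P[k].mean(0),cv2.minAreaRect((P[k][:,:2]*1000).astype(np.float32)))
# lid corners
yy,xx=np.mgrid[90:245,235:420]; uv=np.c_[xx.ravel(),yy.ravel()]; P=w(b,uv)
k=(P[:,2]>.18)&(P[:,2]<.205); print("lid",np.median(P[k][:,2]),cv2.minAreaRect((P[k][:,:2]*1000).astype(np.float32)))
from scipy.spatial.transform import Rotation as R
s=arm.get_state();print(R.from_euler("xyz",s["ee_rot"]).as_matrix())
```

```text
rod 0.92 [209.094 315.784] ((161.62310791015625, 308.44970703125), (263.46185302734375, 109.6417465209961), 75.76780700683594) dir [0.29  0.957] ext -0.14978790099982198 0.11375305706263122 mid [0.158 0.309]
rod 0.59 [356.044 154.377] ((598.685791015625, -83.60982513427734), (79.1768569946289, 189.4687042236328), 7.258487701416016) dir [-0.13   0.992] ext -0.07890143844414116 0.11059755098274705 mid [ 0.598 -0.084]
0.030140756852817044 0.07917813046397756
z of rod [0.199 0.213 0.219]
rod 0.49 [319.62   84.509] ((849.714599609375, -9.19097900390625), (44.507896423339844, 103.70043182373047), 10.524771690368652) dir [ 0.04  -0.999] ext -0.05240775401027646 0.04980891313343845 mid [ 0.845 -0.011]
lid_handle 0.87 [326.564 168.541] ((565.4876708984375, -24.526016235351562), (387.1342468261719, 289.3326416015625), 80.63691711425781)
washer 0.64 [327.243 167.868] ((567.6256103515625, -33.131805419921875), (415.53424072265625, 318.2079162597656), 80.5602798461914)
bar 228 [ 0.47  -0.008  0.238] ((470.2203369140625, -7.686004638671875), (119.58760070800781, 12.093689918518066), 80.34239196777344)
lid 0.19368858700668357 ((575.7301025390625, -26.836166381835938), (400.29766845703125, 305.89208984375), 80.38138580322266)
[[ 0.    -0.266 -0.964]
 [-0.    -0.964  0.266]
 [-1.     0.    -0.   ]]
```

```bash
python3 -m inch '0.5 -0.9 0.5 0 0 -0.54;0.56 -1 0.5 0 0 -0.54;0.56 -1 0.5 0 0 -0.54;0.56 -1 0.5 0 0 -0.54;0.56 -1 0.5 0 0 -0.54;0.56 -1 0 0 0 -0.54;0.56 -1 0 0 0 -0.54;0.56 -1 0 0 0 -0.54;0.56 -1 0 0 0 -0.54;0.56 -1 0 0 0 -0.54;0.56 -1 0 0 0 -0.54;0.56 -1 0 0 0 -0.54' 1 40
python3 -m inch '0.56 -1 0 0 0 -0.54;0.56 -1 0 0 0 -0.54;0.56 -1 0 0 0 -0.54;0.56 -1 0 0 0 -0.54;0.56 -1 0 0 0 -0.54;0.56 -1 0 0 0 -0.54;0.56 -1 0 0 0 -0.54;0.56 -1 0 0 0 -0.54;0.56 -1 0 0 0 -0.54;0.56 -1 0 0 0 -0.54;0.56 -1 0 0 0 -0.54;0.5 -0.6 0 0 0 -0.54'
python3 - <<'E'
from h import *
np.set_printoptions(precision=3,suppress=True)
from scipy.spatial.transform import Rotation as R
d=arm.grab_frame("wrist");save(d,"w1.png")
s=arm.get_state();M=R.from_euler("xyz",s["ee_rot"]).as_matrix();print(s["t"],s["eef_pos"],s["q"],"yang",np.degrees(np.arctan2(M[1,1],M[0,1])),M[:,0])
for r in arm.masks_of(d,"rod_center")[:3]:
    uv=np.argwhere(r["mask"])[:,::-1];P=wz(d,uv,.216)[:,:2];c=P.mean(0)
    v=np.linalg.svd(P-c,full_matrices=0)[2][0];t=(P-c)@v
    print(r["confidence"],uv.min(0),uv.max(0),c,v,t.min(),t.max(),"mid",c+v*(t.min()+t.max())/2)
for r in arm.place_of(d,"rod_center")[:2]: p=np.array(r["position"])*[640,400];print(r["confidence"],p,w(d,p))
# tray via top
b=arm.grab_frame("top")
for r in arm.masks_of(b,"tray")[:2]:
    uv=np.argwhere(r["mask"])[:,::-1]; print("tray",r["confidence"],uv.mean(0),cv2.minAreaRect((wz(b,uv,.025)[:,:2]*1000).astype(np.float32)))
g=b["frame"]; print(w(b,[[415,178],[468,177],[472,262],[419,264]]))
E
```

```text
t: 2.55
eef_pos: [0.3795, 0.2927, 0.3018]
ee_rot: [-1.264, 1.57, 1.042]
force: [0.4, 0.5, 0.2]
width: 0.0876
t: 4.05
eef_pos: [0.5793, -0.0557, 0.3016]
ee_rot: [-2.123, 1.571, -0.384]
force: [-0.2, 0.3, 0.8]
width: 0.0875
4.1 [ 0.581 -0.057  0.301] [ 0.238  0.169 -0.077  0.001 -1.326 -0.072] yang -170.49440806150488 [-0.    -0.001 -1.   ]
0.95 [245  12] [365 283] [ 0.602 -0.103] [-0.14  0.99] -0.07431577920923216 0.11928455483228996 mid [ 0.599 -0.081]
0.82 [98 96] [139 193] [ 0.731 -0.068] [-0.057  0.998] -0.03745957912883089 0.03265862353247276 mid [ 0.731 -0.071]
0.91 [113.28 144.68] [[ 0.85  -0.016  0.011]]
0.88 [302.4  157.08] [[ 0.6   -0.084  0.211]]
tray 0.69 [346.747 184.831] ((592.93310546875, -31.0751953125), (452.9407958984375, 339.45111083984375), 80.19514465332031)
tray 0.59 [443.429 219.489] ((430.73077392578125, -369.38348388671875), (250.04629516601562, 163.30587768554688), 2.1336801052093506)
[[ 0.558 -0.293  0.003]
 [ 0.558 -0.456  0.003]
 [ 0.301 -0.46  -0.003]
 [ 0.406  0.008  1.507]]
```

View pics/w1.png

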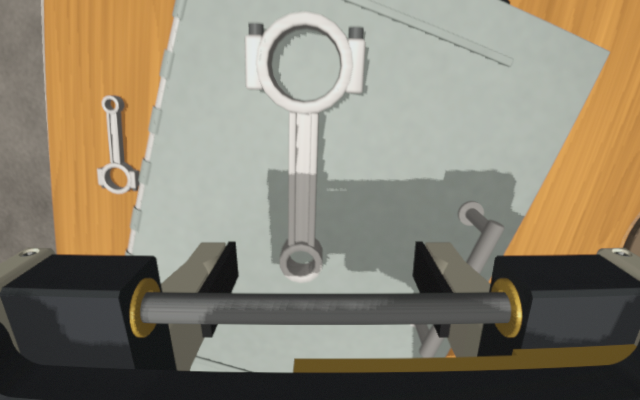

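The picture shows the lid rod at (302,157), with its big end at (305,65) and small end at (300,258), and the small look-alike on the bench at (115,150). Top and wrist agree on the centre, (0.600,-0.085), so I go down and grip.

```bash
python3 -m inch '0.65 -0.95 0 0 0 -0.35;0 0 -0.9 0 0 0;0 0 -0.9 0 0 0;0 0 -0.9 0 0 0;0 0 -0.5 0 0 0;0 0 -0.2 0 0 0;0 0 0 0 0 0' 
python3 -m inch '0 0 0 0 0 0;0 0 0 0 0 0;0 0 0 0 0 0;0 0 0 0 0 0;0 0 0 0 0 0;0 0 0 0 0 0' 0 50
```

```text
t: 5.18
eef_pos: [0.5986, -0.0826, 0.2001]
ee_rot: [-1.896, 1.57, -0.184]
force: [-0.4, -1.0, -0.2]
width: 0.0879
t: 5.92
eef_pos: [0.5984, -0.0828, 0.1995]
ee_rot: [1.573, 1.571, -2.999]
force: [0.1, -0.8, 0.8]
width: 0.033
```

```bash
python3 -m inch '0 0 0 0 0 0;0 0 0 0 0 0;0 0 0 0 0 0;0 0 0 0 0 0' 
python3 -m inch '0 0 0.4 0 0 0;0 0 0.8 0 0 0;0 0 0.8 0 0 0;0 0 0.5 0 0 0'
```

```text
t: 6.42
eef_pos: [0.5987, -0.0827, 0.1996]
ee_rot: [-1.59, 1.57, 0.121]
force: [2.6, 0.8, -0.8]
width: 0.0198
t: 6.92
eef_pos: [0.598, -0.0827, 0.2757]
ee_rot: [0.483, 1.57, 2.194]
force: [-0.9, 0.1, -5.7]
width: 0.0195
```

```bash
python3 -m inch '-0.28 -0.5 0.2 0 0 -0.95;-0.28 -0.5 0.2 0 0 -0.95;-0.28 -0.5 0 0 0 -0.95;-0.28 -0.5 0 0 0 -0.95;-0.28 -0.5 0 0 0 -0.95;-0.28 -0.5 0 0 0 -0.95;-0.28 -0.5 0 0 0 -0.95;-0.28 -0.5 0 0 0 -0.95;-0.28 -0.5 0 0 0 -0.95;-0.28 -0.5 0 0 0 -0.95;-0.28 -0.5 0 0 0 -0.95;-0.28 -0.5 0 0 0 -0.95'
python3 -m inch '-0.28 -0.5 0 0 0 -0.95;-0.28 -0.5 0 0 0 -0.95;-0.28 -0.5 0 0 0 -0.95;-0.28 -0.5 0 0 0 -0.95;-0.28 -0.5 0 0 0 -0.95;-0.28 -0.5 0 0 0 -0.95;-0.28 -0.5 0 0 0 -0.95;-0.28 -0.6 0 0 0 -0.95;0 0 0 0 0 0'
python3 - <<'E'
from h import *
np.set_printoptions(precision=3,suppress=True)
from scipy.spatial.transform import Rotation as R
s=arm.get_state();M=R.from_euler("xyz",s["ee_rot"]).as_matrix();print(s["t"],s["eef_pos"],s["q"],"yang",np.degrees(np.arctan2(M[1,1],M[0,1])),M[:,0],s["force"])
d=arm.grab_frame("scene");save(d,"s2.png",(100,60,420,360),2)
E
```

```text
t: 8.43
eef_pos: [0.4966, -0.2629, 0.2862]
ee_rot: [1.9, 1.569, 2.614]
force: [-0.2, -0.2, -5.0]
width: 0.0191
t: 9.55
eef_pos: [0.4294, -0.3862, 0.286]
ee_rot: [2.509, 1.569, 2.56]
force: [-0.4, -0.5, -5.4]
width: 0.0193
9.55 [ 0.429 -0.386  0.286] [-0.394  0.167 -0.113 -0.    -1.293 -1.125] yang 92.93410366606176 [-0.001  0.001 -1.   ] [-0.413 -0.46  -5.386]
```

View pics/s2.png

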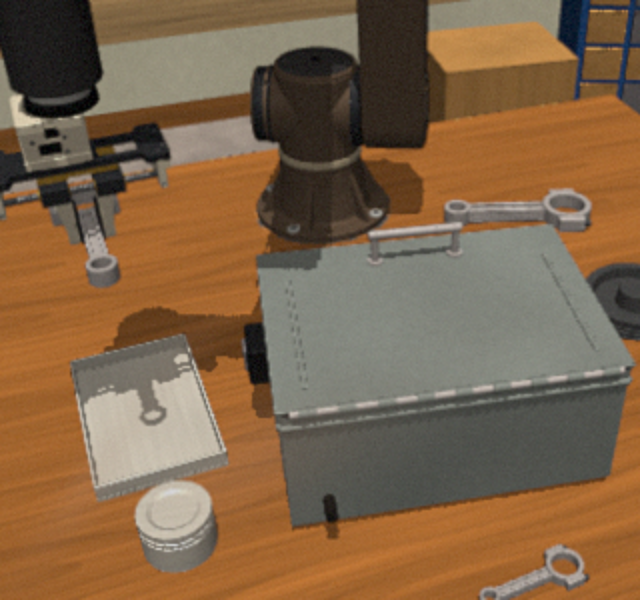

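The rod hangs level over the tray with its small end (102,270) towards the back, in line with the tray. I lower it.

```bash
python3 -m inch '0 0 -0.7 0 0 0;0 0 -1 0 0 0;0 0 -1 0 0 0;0 0 -1 0 0 0;0 0 -1 0 0 0;0 0 -1 0 0 0;0 0 -1 0 0 0;0 0 -1 0 0 0;0 0 -0.7 0 0 0;0 0 -0.4 0 0 0;0 0 -0.25 0 0 0;0 0 0 0 0 0'
```

```text
t: 11.1
eef_pos: [0.4305, -0.3857, 0.0151]
ee_rot: [2.866, 1.571, 2.92]
force: [-0.0, -0.9, -4.6]
width: 0.0194
```

```bash
python3 -m inch '0 0 -0.1 0 0 0;0 0 0 0 0 0'
python3 -m inch '0 0 0 0 0 0;0 0 0 0 0 0;0 0 0 0 0 0' 0.5
python3 -m inch '0 0 0.7 0 0 0;0 0 1 0 0 0;0 0 1 0 0 0;0 0 1 0 0 0;0 0 1 0 0 0;0 0 1 0 0 0;0 0 1 0 0 0;0 0 1 0 0 0;0 0 1 0 0 0;0 0 1 0 0 0'
python3 - <<'E'
from h import *
np.set_printoptions(precision=3,suppress=True)
d=arm.grab_frame("wrist");save(d,"w3.png")
for r in arm.masks_of(d,"rod_center")[:2]:
    uv=np.argwhere(r["mask"])[:,::-1];P=wz(d,uv,.026)[:,:2];c=P.mean(0)
    v=np.linalg.svd(P-c,full_matrices=0)[2][0];t=(P-c)@v
    Q=w(d,uv); print(r["confidence"],c,v,t.min(),t.max(),"mid",c+v*(t.min()+t.max())/2,"z",np.percentile(Q[:,2],[5,50,90]))
for r in arm.place_of(d,"rod_center")[:2]: p=np.array(r["position"])*[640,400];print(r["confidence"],p,w(d,p))
for r in arm.masks_of(d,"tray")[:1]:
    uv=np.argwhere(r["mask"])[:,::-1]; print("tray",r["confidence"],uv.min(0),uv.max(0),cv2.minAreaRect((wz(d,uv,.02)[:,:2]*1000).astype(np.float32)))
E
```

```text
t: 11.35
eef_pos: [0.4305, -0.3859, 0.0124]
ee_rot: [-0.433, 1.57, -0.38]
force: [-0.3, 0.7, -5.3]
width: 0.0194
t: 11.72
eef_pos: [0.4308, -0.386, 0.0126]
ee_rot: [-0.594, 1.57, -0.54]
force: [0.2, -0.7, 0.4]
width: 0.0417
t: 12.98
eef_pos: [0.4302, -0.3857, 0.3044]
ee_rot: [-0.53, 1.57, -0.477]
force: [0.9, -1.0, 0.1]
width: 0.0435
0.85 [ 0.412 -0.386] [0.998 0.061] -0.07762604990677512 0.1132477418123503 mid [ 0.43  -0.384] z [0.014 0.025 0.027]
0.91 [325.312 148.52 ] [[ 0.427 -0.384  0.021]]
tray 0.82 [270  44] [409 244] ((430.94097900390625, -369.97833251953125), (252.88282775878906, 163.36509704589844), 1.9149198532104492)
```

View pics/w3.png

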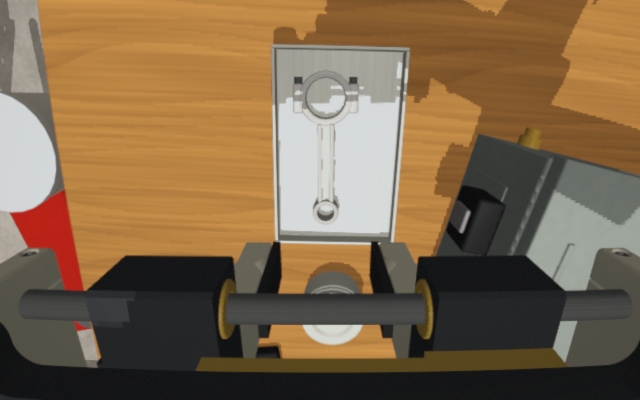

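The rod (325,148) lies flat inside the tray, clear of its walls: tray-frame x is about 0, y about -16 mm, and its top is at z of about 26 mm. Next is the handle.

```bash
python3 -m inch '0.08 0.8 0 0 0 0.97;0.08 0.8 0 0 0 0.97;0.08 0.8 0 0 0 0.97;0.08 0.8 0 0 0 0.97;0.08 0.8 0 0 0 0.97;0.08 0.8 0 0 0 0.97;0.08 0.8 0 0 0 0.97;0.08 0.8 0 0 0 0.97;0.08 0.8 0 0 0 0.97;0.08 0.8 0 0 0 0.97;0.08 0.8 0 0 0 0.97;0.08 0.8 0 0 0 0.97' 0.8
python3 -m inch '0.08 0.8 0 0 0 0.97;0.08 0.8 0 0 0 0.97;0.1 0.8 0 0 0 0.97;0.1 0.6 0 0 0 0.97;0 0 0 0 0 0'
python3 - <<'E'
from h import *
np.set_printoptions(precision=3,suppress=True)
from scipy.spatial.transform import Rotation as R
s=arm.get_state();M=R.from_euler("xyz",s["ee_rot"]).as_matrix();print(s["t"],s["eef_pos"],s["q"],"yang",np.degrees(np.arctan2(M[1,1],M[0,1])))
d=arm.grab_frame("wrist");save(d,"w4.png")
for r in arm.place_of(d,"lid_handle")[:2]: p=np.array(r["position"])*[640,400];print(r["confidence"],p,wz(d,p,.24),w(d,p))
yy,xx=np.mgrid[0:400,0:640]; uv=np.c_[xx.ravel(),yy.ravel()]; P=w(d,uv)
k=(P[:,2]>.228)&(P[:,2]<.25)&(abs(P[:,0]-.47)<.06)&(abs(P[:,1]+.008)<.08); print("bar",k.sum(),P[k].mean(0),cv2.minAreaRect((P[k][:,:2]*1000).astype(np.float32)))
E
```

```text
t: 14.68
eef_pos: [0.4586, -0.097, 0.302]
ee_rot: [2.097, 1.569, -3.115]
force: [-0.2, 0.0, 1.2]
width: 0.0704
t: 15.3
eef_pos: [0.4696, -0.007, 0.302]
ee_rot: [1.927, 1.569, -2.947]
force: [-0.4, 0.2, 0.6]
width: 0.0699
15.3 [ 0.47  -0.007  0.302] [ 0.405 -0.031 -0.292 -0.    -1.311 -0.567] yang 170.73553710823424
0.87 [324.416 211.92 ] [[ 0.469 -0.007  0.24 ]] [[ 0.469 -0.008  0.241]]
bar 2995 [ 0.469 -0.012  0.239] ((469.4272155761719, -6.786582946777344), (120.16218566894531, 12.036758422851562), 80.56129455566406)
```

View pics/w4.png

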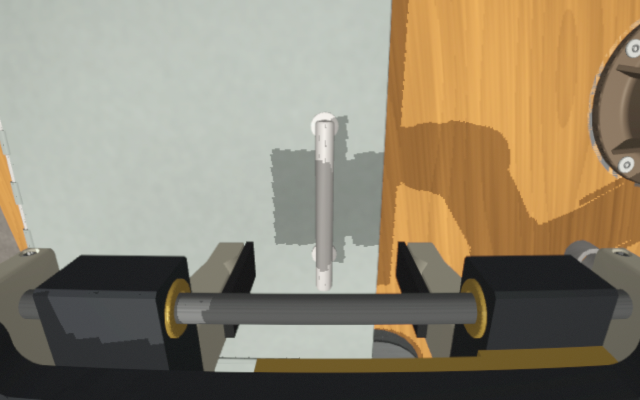

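The bar runs from (323,120) to (323,290), in line with and centred between the fingers (measured 0.469,-0.007). I go down and close firmly.

```bash
python3 -m inch '0 0 -0.8 0 0 0;0 0 -0.9 0 0 0;0 0 -0.8 0 0 0;0 0 -0.4 0 0 0;0 0 0 0 0 0'
python3 -m inch '0 0 0 0 0 0;0 0 0 0 0 0;0 0 0 0 0 0;0 0 0 0 0 0;0 0 0 0 0 0;0 0 0 0 0 0;0 0 0 0 0 0;0 0 0 0 0 0;0 0 0 0 0 0;0 0 0 0 0 0' 0 60
```

```text
t: 16.02
eef_pos: [0.4696, -0.0083, 0.2156]
ee_rot: [2.18, 1.569, -2.697]
force: [-0.5, -0.0, 0.1]
width: 0.0702
t: 17.27
eef_pos: [0.4703, -0.0078, 0.2161]
ee_rot: [-1.487, 1.57, -0.08]
force: [4.1, -2.1, -2.8]
width: 0.0101
```

```bash
python3 -m inch '0.02 0 0.14 0.03 0.19 0;0.02 0 0.14 0.03 0.19 0;0.02 0 0.14 0.03 0.19 0;0.02 0 0.14 0.03 0.19 0;0.03 0 0.14 0.03 0.19 0'
python3 -m inch '0.03 -0.01 0.14 0.03 0.19 0;0.03 -0.01 0.14 0.03 0.19 0;0.03 -0.01 0.14 0.03 0.19 0;0.03 -0.01 0.14 0.04 0.19 0;0.03 0 0.14 0.04 0.19 0;0 0 0 0 0 0;0 0 0 0 0 0'
python3 - <<'E'
from h import *
np.set_printoptions(precision=3,suppress=True)
from scipy.spatial.transform import Rotation as R
s=arm.get_state();M=R.from_euler("xyz",s["ee_rot"]).as_matrix();g=s["eef_pos"]-.019*M[:,0];print(s["t"],s["eef_pos"],"grasp",g,"tool x",M[:,0],s["force"],s["width"])
a=arm.grab_frame("scene");b=arm.grab_frame("top");save(a,"s5.png",(100,60,420,360),2)
# lid angle from plane fit on top view
yy,xx=np.mgrid[95:240,240:415]; P=w(b,np.c_[xx.ravel(),yy.ravel()])
o=np.array([.5735,-.0257]);c,s_=np.cos(-.17),np.sin(-.17);L=(P[:,:2]-o)@np.array([[c,-s_],[s_,c]])
k=(abs(L[:,1])<.17)&(L[:,0]<.12)&(L[:,0]>.0)&(P[:,2]>.19)&(P[:,2]<.26)
f=np.polyfit(L[k,0],P[k,2],1);print("lid slope",np.arctan(-f[0]),k.sum())
for d in (a,b):
  for r in arm.place_of(d,"rod_center")[:4]: p=np.array(r["position"])*[640,400];print(round(r["confidence"],2),p,w(d,p))
E
```

```text
t: 17.9
eef_pos: [0.4731, -0.0082, 0.2365]
ee_rot: [1.589, 1.485, 2.997]
force: [4.2, -4.8, -7.9]
width: 0.0106
t: 18.77
eef_pos: [0.4781, -0.0091, 0.258]
ee_rot: [1.567, 1.403, 2.975]
force: [5.7, -3.1, -8.1]
width: 0.0104
18.775 [ 0.478 -0.009  0.258] grasp [ 0.481 -0.01   0.277] tool x [-0.165  0.028 -0.986] [ 5.734 -3.139 -8.102] 0.010423964208710538
lid slope 0.1680692882538882 2636
0.86 [163.776 267.88 ] [[ 0.444 -0.393  0.02 ]]
0.65 [363.52 350.88] [[ 0.852 -0.021  0.011]]
0.79 [215.872 317.72 ] [[0.158 0.305 0.027]]
0.77 [321.408  85.08 ] [[ 0.845 -0.017  0.013]]
0.6 [447.488 222.92 ] [[ 0.42  -0.382  0.023]]
```

View pics/s5.png

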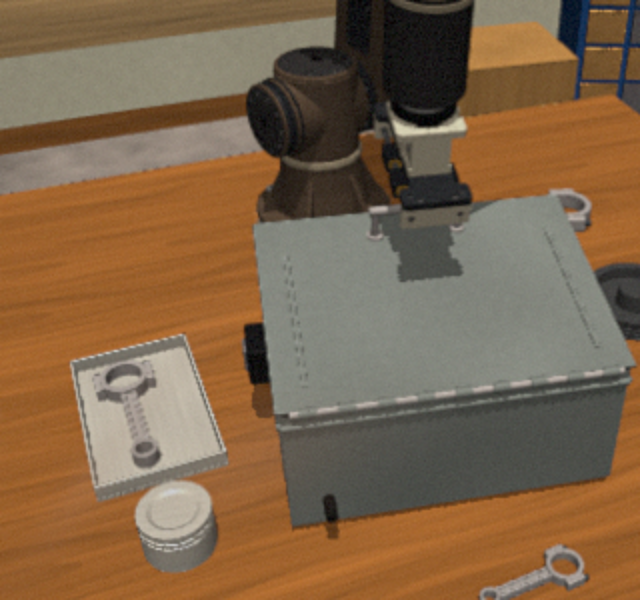

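The lid stands open at 0.168 rad, held by its handle (430,200). The rod lies flat in the tray (130,410), and the piston and pulley are where they were. I let it settle briefly, then hand in.

```bash
python3 -m inch '0 0 0 0 0 0;0 0 0 0 0 0;0 0 0 0 0 0;0 0 0 0 0 0' && python3 -c "
from station import arm
print(arm.job_done())"
```

```text
t: 19.48
eef_pos: [0.4781, -0.0091, 0.258]
ee_rot: [1.567, 1.403, 2.975]
force: [5.4, -3.7, -8.4]
width: 0.0102
the job is handed in; nothing more can be done
None
```

I took the middle-sized connecting rod off the lid and laid it flat in the drip tray. Then I gripped the handle at 60 N, pulled the seal free and handed the job in at about 19.5 s, still holding the lid open. No verdict was reported.

**Lid:** the top camera's depth gives an opening of 0.168 rad, about 50 mm at the front edge. The tool tilt agrees, at about 0.167 rad. The arm did not move over the last 0.7 s, and the wrist force was steady at about 8 N downward.

**Rod:** the close-up gives its centre about 15 mm off the tray's middle across its width. Its top is about 26 mm above the bench, as it should be when lying flat. Later readings from the other cameras agree to within 1–2 cm, and the rod is clearly inside the walls.

**Other things:** in the last picture the piston and the visible part of the pulley look undisturbed. The spray can was outside that crop and I did not measure it again; the arm did not go near it at low height.

**Small disagreement:** the fingers read 10 mm on the 12 mm handle bar. The lid followed the pull exactly, so the grip was holding.

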